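# Set a printing plate for bevelling

### The job

Set the bare metal plate up for bevelling by pushing only, without picking it up: slide it along the board, flat against the wooden fence, until its front edge overhangs the board's working edge by 15 mm all along. Then push the clamp's black handle fully down so that its rubber foot holds the plate in that position, and let go. Leave the tools and tins around it where they are.

Things in the scene. Friction and masses are not known exactly. Their poses are not given: they have to be found in the camera images.
- board: Bevelling board, fixed: light wood, top 40 mm above the table, origin at table level; spans x -150 to 150, y -145 to 125 mm in its own frame. Its -x side, roughly toward the robot, is the working edge (steel strip on its face). A fence of darker wood, 12 mm high, runs along the whole -y side (y -145 to -80); a lever clamp stands on it at x = -85, 120 mm high over the board's top when open.
- working_edge (a point): Point on the top rim of the board's working edge (board frame x = -150, y = 0, z = +40 mm), at the height of the board's top; axes as the board's: -x points out over the edge.
- fence_face (a point): Point at the foot of the fence's upright face against which the plate goes (board frame x = 0, y = -80, z = +40 mm); axes as the board's: +y points away from the fence, over the board.
- plate: Bare pale grey metal printing plate, 180 (its x) x 120 (its y) x 6 mm, 0.2 to 0.4 kg, lying loose and a little askew on the board; origin at the centre of its underside, x along its length, z up. Its -x short side is its front edge.
- plate_front (a point): Middle of the plate's front (-x) edge, at its underside; axes as the plate's.
- plate_side (a point): Middle of the plate's -y long edge, the one that goes against the fence, at its underside; axes as the plate's.
- clamp_handle (a joint): Angle of the clamp's black handle, rad: 0 = open (at the start: it leans away from the plate, 54 degrees above level); grows as it is pushed down, about a level axis along the board's x through handle_pivot; 0.87 = fully down on its stop, 4 degrees above level. Stiff pivot: it stays where it is left but for 0.03 rad; takes about 6 N at the grip, up to 18 N at the end as the foot squeezes.
- handle_pivot (a point): Hinge axis of the clamp's handle (board frame x = -85, y = -127, z = +68 mm); axes as the board's.
- handle_grip (a point): Point on the centre line of the handle's black grip, 75 mm from the hinge axis; the grip is a round bar 19 to 20 mm thick, from 40 to 110 mm from the hinge axis. Fully down, it points to the board's -y, out over the table.
- clamp_arm: Clamp arm with a round rubber foot (19 mm); hinged at board frame x = -85, y = -93, z = 72 mm (its origin) and driven by the handle through a link. Open, the foot hangs about 50 mm above the plate's place; handle down, it presses on the plate from above at board frame x = -85, y = -43 mm.
- file: Flat steel file with a wooden handle, 290 mm long, 23 mm high, lying on the table right of the board, to be left alone; origin at table level 130 mm from the steel tip, x toward the tip.
- ink_tin: Ink tin, 68 mm wide, 51 mm high, standing on the table right of the board, to be left alone; origin at the centre of its base.
- tape: Roll of masking tape, 104 mm wide, 25 mm high, lying on the table left of the board, to be left alone; origin at the centre of its base.
- baren: Wooden rubbing disc with a knob, 108 mm wide, 48 mm high, lying on the table far right, to be left alone; origin at the centre of its base.

How it is judged:
On the way, in this order (a step that is already met when the one before it is completed fails the run):
1. the plate lies against the fence and overhangs the working edge by the set amount, the clamp still open (x of plate_front in the frame of working_edge between -0.02 and -0.01 m and y of plate_side in the frame of fence_face below 0.005 m and angle between the x axis of plate and the x axis of board, either way round below 0.05 rad and value of joint clamp_handle below 0.35 rad), for 0.2 s.
2. the clamp is pressed down on the plate (value of joint clamp_handle above 0.82 rad and contact force between clamp_arm and plate above 2 N), for 0.2 s.
At the end, for the whole second after the job is handed in: The plate lies flat on the board, its long edge within 5 mm of the fence and parallel to it within 0.05 rad, its front edge 10 to 20 mm out over the working edge; the clamp handle is past 0.82 rad and its foot presses on the plate with more than 2 N; the plate is at rest (all of step 2 and x of plate_front in the frame of working_edge between -0.02 and -0.01 m and y of plate_side in the frame of fence_face below 0.005 m and angle between the x axis of plate and the x axis of board, either way round below 0.05 rad and z of plate in the frame of board between 0.037 and 0.042 m and linear speed of plate below 0.01 m/s); the robot touches nothing.
It fails at once if the plate was lifted or tipped instead of slid (z of plate in the frame of board above 0.048 m or angle between plate's own z axis and vertical above 0.12 rad).
It fails at once if the plate was pushed off the board (z of plate in the frame of board below 0.03 m).
It fails at once if a bystander was moved (distance of any of file, ink_tin, tape, baren from where it was at the start of the episode above 0.02 m).
It also fails if it takes over 72 s, if anything falls off the work surface, if the arm or the gripper's body presses on something with over 40 N, if the wrist force passes 120 N, or if a joint passes its speed limit or range.

### The arm

A 6-joint arm with a two-finger parallel gripper is mounted at the origin on a cart in front of the work surface, level with it; the furniture and walls round the work are solid. World frame = base frame: x ahead of the robot, y to its left, z up, the work surface at z = 0. Lengths are in m, angles in rad, forces in N, time in s.
With the tool pointing down it reaches from about 0.275 to 0.75 m from the base axis. Payload 10.2 kg.
Tool frame: the origin (TCP) lies at the very end of the fingers, on their centre line; the grasp point (between the pads) lies 19 mm behind it (manip.hold_point_z is the distance from the TCP to the grasp point, in m); x points along the fingers, y is the direction in which the jaws open and shut, and the axes are right-handed (so a half turn about x gives the same grasp; the last joint's range is limited). The gripper opens to 88 mm and grips with 3 to 60 N. Pads are 18 mm wide; open, the fingers measure 123 mm over their backs; the gripper's body (75 mm by 187 mm) begins 45 mm behind the grasp point.
Start: joints at [-1.496, 0.313, 1.498, -0, 1.331, -0.223], TCP at [0.154, -0.502, 0.239] pointing down, gripper open.
Joint ranges: [-2.94, 2.94], [-0.97, 2.17], [0.19, 2.56], [-1.23, 4.37], [0.02, 3.11], [-2.88, 2.88]. Speed limits (rad/s): [2.39, 2.39, 3.01, 3.14, 3.14, 3.14].

### API

Orientations are given as a rotation vector (axis times angle).
In Python, from bench import manip, vision gives the robot as it stands.
- The arm moves only by the shell command python3 -m inch 'ROWS'. ROWS is JSON, one flat list of numbers, 5 for each row, row after row: the opening in per cent of the stroke, from 0 (shut) to 100 (fully open), then the shift along the world's x, y, z in mm, then the turn about the world's z in rad. In form: [claw, tx, ty, tz, twist, claw, tx, ty, tz, twist, ...]. A call has 1 to 20 rows; each row shifts and turns the commanded pose from where the row before left it; what a row does not reach is not made up. A row lasts 1/12 s, in which the tool goes at most 41.7 mm and 7.16 degrees, less where a joint would pass 70% of its speed; a pose out of reach is approached as far as the arm can. A call is refused whole if a number of a shift passes 41.7 or a number of a turn 0.125, either way. A call with a gripper value outside its range is refused whole. The fingers move at their own pace and stop on an object; the grip force is fixed at half the most. Time passes only in rows, so rows that do not move let the fingers close. It gives the time, the measured TCP pose, the force and the opening at its end, in the units of the state.
- manip.get_state(): the state, without advancing time (a new reading comes with each control period).
- vision.read_camera(name): name is "scene" or "top" or "wrist"; returns (picture, depth): 400x640x3 uint8, red, green, blue; 400x640 float32, m along the optical axis (not along the pixel's ray), 0 where there is no reading.
- vision.camera_model(name): a dict with "camera_matrix" (3x3 intrinsics, pixels), "xyz" and "attitude" of the camera in the world; the wrist camera has in their place "tool_from_camera" (4x4, takes a point from camera to tool coordinates, whose origin is the TCP and whose axes are the tool frame's). Camera axes: x right, y up, looking along -z (the intrinsics and any distortion apply to the point x, -y, -z); pixel columns grow to the right and rows downward; lengths in m; the calibration is good to about 2 mm. A picture is of the moment at which its call begins: read the wrist's pose just before it. camera_model takes no time and is no camera call.
- manip.sign_off(): hands the job in, once; it reports no verdict.
Trained networks look in the newest picture that a camera, given by its name, has taken for a name from the list of things; names that differ only in an ending like _2 or _b are one class to them, and where a whole thing is asked for, a point or a joint stands for the part that bears it (a point fixed in the world has none). Each returns a list of dicts, best first, with "conf" (0 to 1); they miss things now and then, are a little off and sometimes report something else, mostly with a low value. They report only what shows in the picture. A call takes as long as a camera call.
- vision.trace(camera, name): "region" (400x640 bool, what is visible of it).
- vision.place_of(camera, name): "at" ([x, y, z] in m, in world coordinates, good to about 4 mm: a listed point, or the origin of a listed thing).
The state is a dict: "time": time; "joints": joint angles; "qd": joint speeds; "tau": joint torques, N m; "ee_pos": TCP position; "ee_rot": TCP orientation; "ft_force": force on the tool from outside, world axes, zero at the start; "torque": the same for the moment, N m; "grip_width": opening from 0.0 (shut) to 1.0 (fully open).
Only numpy, scipy, OpenCV 4.12 (cv2) and the standard library are available. Lean on these libraries where they do the work, as an engineer would, in place of code of your own. Each camera call takes 0.05 s, during which the arm holds its last target.

## Working session

There is one attempt and no reset: what is moved stays moved. The work goes in short steps, Python scripts to look and compute and a shell command to move; the robot and the scene stay as the last step left them, time stands still between calls to the robot, and variables do not carry over. Pictures are saved under pics/ and viewed, and the job is handed in when it is done.

```bash
mkdir -p pics; ls; cat > h.py <<'E'
import numpy as np, cv2
from bench import manip, vision
from scipy.spatial.transform import Rotation as R
def shot(n,f):
    p,d=vision.read_camera(n); cv2.imwrite(f'pics/{f}.png',p[:,:,::-1]); np.save(f'pics/{f}_d.npy',d); return p,d
E
python3 - <<'E'
from h import *
s=manip.get_state(); print(s)
for n in ['scene','top']:
    shot(n,n+'0'); print(n,vision.camera_model(n))
    for k in ['board','plate','plate_front','plate_side','handle_grip','handle_pivot','working_edge','fence_face','clamp_arm','file','ink_tin','tape','baren']:
        try: print(k,[(np.round(r['at'],4).tolist(),round(r['conf'],2)) for r in vision.place_of(n,k)[:2]])
        except Exception as e: print(k,e)
print(manip.get_state()['time'])
E
```

```text
pics
{'time': 0.0, 'joints': array([-1.49638378e+00,  3.13423427e-01,  1.49841324e+00,  4.32701042e-05,
        1.33098033e+00, -2.23425730e-01]), 'qd': array([ 2.45137876e-03,  8.75887870e-05, -4.50720703e-04,  1.30207659e-03,
       -1.48689304e-03, -1.01712120e-04]), 'tau': array([-8.56359620e-04, -4.02207792e+01, -2.52269876e+01,  6.93661021e-02,
        3.52775864e-02, -9.56885515e-05]), 'ee_pos': array([ 0.15403147, -0.50165236,  0.23818364]), 'ee_rot': array([ 2.06189113,  0.31058302, -2.06161376]), 'ft_force': array([-0.18732317,  0.46557869,  0.21088095]), 'torque': array([0.01381233, 0.00783612, 0.0233138 ]), 'grip_width': 1.0013284788106613}
scene {'camera_matrix': array([[411.96626964,   0.        , 313.23346424],
       [  0.        , 411.96626964, 198.18041312],
       [  0.        ,   0.        ,   1.        ]]), 'xyz': array([-0.01166612,  0.88030434,  0.87102429]), 'attitude': array([ 0.31503593, -1.18751904, -2.36273404])}
board [([0.5337, 0.1796, 0.0006], 0.93)]
plate [([0.5126, 0.1751, 0.0382], 0.88)]
plate_front [([0.4252, 0.1624, 0.0401], 0.88), ([0.485, -0.0101
[... 867 characters left out ...]
': array([ 0.04529264, -0.05759706, -1.55252176])}
board [([0.5472, 0.0998, 0.0381], 0.72)]
plate [([0.5157, 0.1727, 0.0407], 0.93)]
plate_front [([0.4284, 0.1663, 0.0388], 0.65)]
plate_side [([0.5231, 0.1125, 0.0413], 0.92)]
handle_grip [([0.4891, -0.0118, 0.1232], 0.53)]
handle_pivot [([0.4776, 0.0311, 0.0681], 0.68), ([0.5278, 0.1148, 0.0412], 0.45)]
working_edge [([0.3849, 0.1372, 0.036], 0.56)]
fence_face [([0.5479, 0.0993, 0.0392], 0.82)]
clamp_arm [([0.4681, 0.0672, 0.0719], 0.52), ([0.4711, -0.3939, -0.0009], 0.32)]
file [([0.5621, -0.2516, -0.001], 0.74)]
ink_tin [([0.4704, -0.3963, -0.0001], 0.7)]
tape [([0.4073, 0.4575, -0.0023], 0.69)]
baren [([0.6154, -0.4364, 0.0016], 0.8)]
1.4
```

View pics/scene0.png

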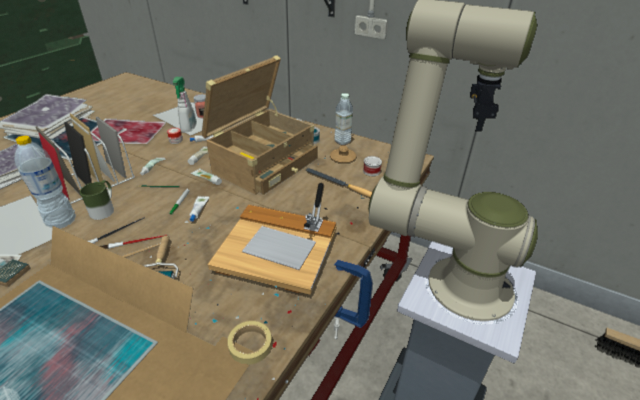

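View pics/top0.png

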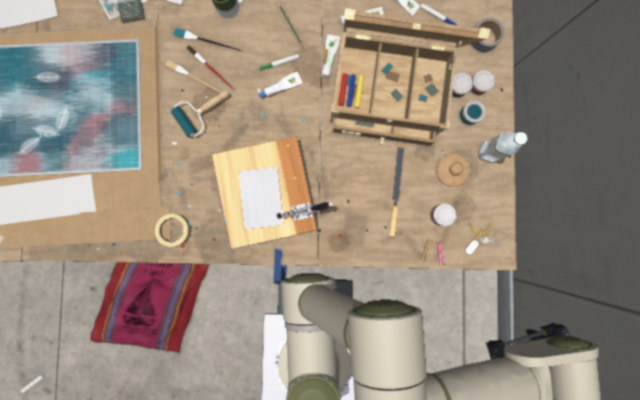

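The scene view shows the plate on the board near (280,247), with the clamp on the fence at about (315,215). The top view shows the plate at about (262,198) and the clamp handle at about (320,208). Next I'll get precise edge fits.

```bash
cat >> h.py <<'E'
def cam(n):
    m=vision.camera_model(n); return m['camera_matrix'],m['xyz'],R.from_rotvec(m['attitude']).as_matrix()
def unproj(n,uv,z):
    K,t,Rm=cam(n); uv=np.atleast_2d(uv).astype(float)
    d=np.c_[(uv[:,0]-K[0,2])/K[0,0],-(uv[:,1]-K[1,2])/K[1,1],-np.ones(len(uv))]@Rm.T
    return t+d*((z-t[2])/d[:,2])[:,None]
def proj(n,P):
    K,t,Rm=cam(n); c=(np.atleast_2d(P)-t)@Rm
    return np.c_[K[0,2]-K[0,0]*c[:,0]/c[:,2],K[1,2]+K[1,1]*c[:,1]/c[:,2]]
def fitrect(n,name,z):
    r=vision.trace(n,name)
    if not r: return None
    m=r[0]['region'].astype(np.uint8)
    cs,_=cv2.findContours(m,cv2.RETR_EXTERNAL,cv2.CHAIN_APPROX_NONE)
    c=max(cs,key=cv2.contourArea)[:,0,:]
    P=unproj(n,c,z)[:,:2]
    return r[0]['conf'],m,cv2.minAreaRect((P*1000).astype(np.float32))
E
python3 - <<'E'
from h import *
for n in ['scene','top']:
    vision.read_camera(n)
    for k,z in [('board',.04),('plate',.046)]:
        q=fitrect(n,k,z); print(n,k,q and (q[0],q[2]), np.round(cv2.boxPoints(q[2])).tolist())
        cv2.imwrite(f'pics/m_{n}_{k}.png',q[1]*255)
s=manip.get_state(); print(R.from_rotvec(s['ee_rot']).as_matrix().round(3))
p=cv2.imread('pics/scene0.png')[180:310,190:350]; a=cv2.resize(p,None,fx=4,fy=4)
cv2.imwrite('pics/z1.png',a)
p=cv2.imread('pics/top0.png')[130:255,205:340]; cv2.imwrite('pics/z2.png',cv2.resize(p,None,fx=4,fy=4))
E
```

```text
scene board (0.57, ((552.128662109375, 76.93609619140625), (310.7468566894531, 497.62060546875), 13.392644882202148)) [[343.0, 283.0], [459.0, -201.0], [761.0, -129.0], [646.0, 355.0]]
scene plate (0.81, ((509.64117431640625, 178.37210083007812), (182.16250610351562, 124.9383773803711), 8.416220664978027)) [[410.0, 227.0], [429.0, 103.0], [609.0, 130.0], [591.0, 253.0]]
top board (0.62, ((539.2406616210938, 141.45849609375), (300.7161865234375, 323.4088439941406), 13.482121467590332)) [[355.0, 264.0], [431.0, -51.0], [723.0, 19.0], [648.0, 334.0]]
top plate (0.73, ((513.51953125, 176.86404418945312), (180.62425231933594, 122.02650451660156), 7.461025238037109)) [[416.0, 226.0], [432.0, 105.0], [611.0, 128.0], [595.0, 249.0]]
[[ 0.     0.293 -0.956]
 [ 0.    -0.956 -0.293]
 [-1.     0.    -0.   ]]
```

View pics/z1.png

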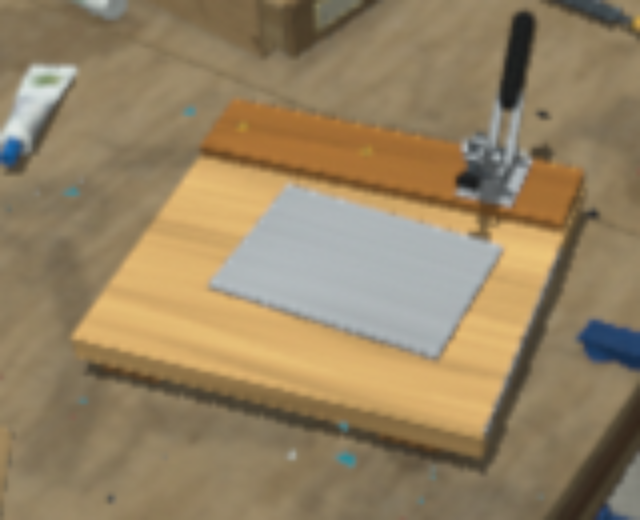

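View pics/z2.png

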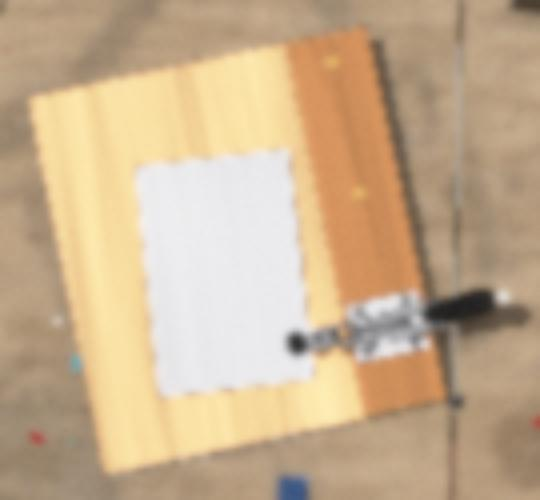

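```bash
python3 - <<'E'
from h import *
def show(n,off,pts,z):
    P=unproj(n,np.array(pts)/4+np.array(off),z)[:,:2]*1000; print(n,P.round(1).tolist()); return P
def an(a,b): return np.degrees(np.arctan2(*(b-a)[::-1])).round(2)
o=(205-.375,130-.375)
P=show('top',o,[(105,473),(30,98),(288,42),(362,414)],.04); print('x ax',an(P[0],P[1]),an(P[3],P[2]),'y',an(P[0],P[3])+90,np.linalg.norm(P[1]-P[0]))
o=(190-.375,180-.375)
P=show('scene',o,[(485,432),(75,338),(202,153),(560,227)],.04); print('x ax',an(P[0],P[1]),an(P[3],P[2]),'y',an(P[0],P[3])+90,np.linalg.norm(P[1]-P[0]))
# expected corners from networks, yaw 13.4
th=np.radians(13.4);Rz=np.array([[np.cos(th),-np.sin(th)],[np.sin(th),np.cos(th)]])
for k,v in dict(we_s=(383.9,144.4),we_t=(384.9,137.2)).items(): print(k,np.array(v)+Rz@[150,0])
for k,v in dict(f_s=(545,97.6),f_t=(547.5,99.5)).items(): print(k,np.array(v)+Rz@[0,80])
for k,v in dict(p_s=(479.4,34.3),p_t=(477.6,31.1)).items(): print(k,np.array(v)-Rz@[-85,-127])
for c in [(-150,125),(150,125),(150,-80),(-150,-80)]: print(c,(np.array([530,176.5])+Rz@c).round(1))
E
```

```text
top [[357.6, 263.3], [648.1, 331.3], [696.3, 130.7], [406.3, 66.3]]
x ax 13.16 12.51 y 13.89 298.3608950317929
scene [[355.6, 258.1], [642.4, 331.5], [693.9, 127.6], [409.3, 58.1]]
x ax 14.35 13.72 y 15.030000000000001 295.9989037099951
we_s [529.81638173 179.16218552]
we_t [530.81638173 171.96218552]
f_s [526.46016772 175.42207026]
f_t [528.96016772 177.32207026]
p_s [532.6539659  177.54110833]
p_t [530.8539659  174.34110833]
(-150, 125) [355.1 263.3]
(150, 125) [646.9 332.9]
(150, -80) [694.5 133.4]
(-150, -80) [402.6  63.9]
```

```bash
python3 -m inch '[100,16,36,0,0,100,16,36,0,0,100,16,36,0,0,100,16,36,0,0,100,16,36,0,0,100,16,36,0,0,100,16,36,0,0,100,16,36,0,0,100,16,36,0,0,100,16,36,0,0,100,16,36,0,0,100,16,36,0,0,100,16,36,0,0,100,16,36,0,0,100,16,36,0,0,100,16,36,0,0,100,16,36,0,0,100,16,36,0,0,100,16,36,0,0,100,16,36,0,0]'
python3 -c "
from h import *
s=manip.get_state();print(s['joints'].round(3),s['ee_pos'],R.from_rotvec(s['ee_rot']).as_matrix().round(3))"
```

```text
time: 3.37
ee_pos: [0.4744, 0.2203, 0.2387]
ee_rot: [2.061, 0.31, -2.061]
ft_force: [-0.3, -0.6, -0.2]
grip_width: 0.999
[ 0.211  0.308  1.504 -0.     1.329  1.483] [0.47435691 0.22033451 0.23871783] [[ 0.     0.294 -0.956]
 [-0.    -0.956 -0.294]
 [-1.     0.    -0.   ]]
```

```bash
python3 -m inch '[100,1,5,0,0.116,100,1,5,0,0.116,100,1,5,0,0.116,100,1,5,0,0.116,100,1,5,0,0.116,100,1,5,0,0.116,100,1,5,0,0.116,100,1,5,-10,0.116,100,1,5,-15,0.116,100,1,4,-20,0.116,100,1,4,-25,0.116,100,1,3,-25,0.116,100,1,3,-25,0.116,100,0,0,0,0,100,0,0,0,0]'
python3 - <<'E'
from h import *
s=manip.get_state();print(s['joints'].round(3),s['ee_pos'],R.from_rotvec(s['ee_rot']).as_matrix().round(3))
M=vision.camera_model('wrist');print(M)
shot('wrist','w1');shot('scene','s1')
E
```

```text
time: 4.62
ee_pos: [0.4868, 0.277, 0.1185]
ee_rot: [1.036, 1.311, -1.038]
ft_force: [0.6, 0.3, 1.0]
grip_width: 1.002
[ 0.308  0.509  1.542 -0.     1.092  0.076] [0.48676652 0.27702902 0.11851149] [[-0.002  0.973  0.23 ]
 [-0.001  0.23  -0.973]
 [-1.    -0.002  0.   ]]
{'camera_matrix': array([[339.71675542,   0.        , 323.71622961],
       [  0.        , 339.71675542, 197.84430408],
       [  0.        ,   0.        ,   1.        ]]), 'tool_from_camera': array([[ 1.07486746e-04,  2.63008037e-01, -9.64793636e-01,
        -1.45981973e-01],
       [ 9.99999646e-01, -8.33389922e-04, -1.15777650e-04,
        -2.52894532e-04],
       [-8.34499746e-04, -9.64793282e-01, -2.63008034e-01,
        -6.71621907e-02],
       [ 0.00000000e+00,  0.00000000e+00,  0.00000000e+00,
         1.00000000e+00]])}
```

View pics/w1.png

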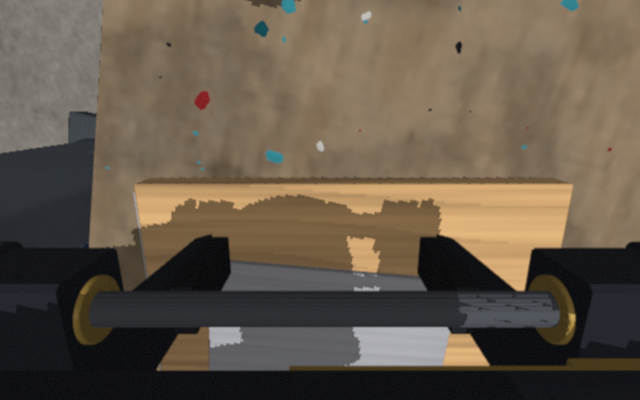

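View pics/s1.png

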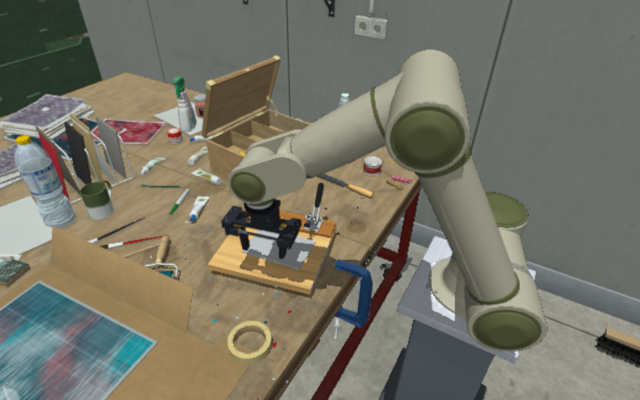

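The wrist view shows the plate's long edge between the fingers, from about (230,262) to (420,275), clear of both fingertips. Lowering behind it now.

```bash
python3 -m inch '[100,0,0,-20,0,100,0,0,-20,0,100,0,0,-15,0,100,0,0,-10,0,100,0,0,-6,0,100,0,0,-4,0,100,0,0,0,0]'
python3 -m inch '[100,1.6,-6.8,0,0,100,1.6,-6.8,0,0,100,1.2,-4.9,0,0,100,1.2,-4.9,0,0,100,1.2,-4.9,0,0,100,1.2,-4.9,0,0,100,0,0,0,0]'
```

```text
time: 5.3
ee_pos: [0.4873, 0.2771, 0.044]
ee_rot: [1.035, 1.311, -1.034]
ft_force: [-0.5, -0.1, -1.4]
grip_width: 1.001
time: 5.88
ee_pos: [0.4953, 0.243, 0.0438]
ee_rot: [1.035, 1.311, -1.035]
ft_force: [0.3, 0.6, 0.8]
grip_width: 1.001
```

```bash
python3 -m inch '[100,0.7,-2.9,0,0,100,0.7,-2.9,0,0,100,0.7,-2.9,0,0,100,0.7,-2.9,0,0,100,0.7,-2.9,0,0,100,0,0,0,0]'
python3 - <<'E'
from h import *
shot('scene','s2');q=vision.trace('scene','plate');print(fitrect('scene','plate',.046)[2])
shot('top','t2'); 
shot('wrist','w2');p=cv2.imread('pics/s2.png')[180:310,190:350]; cv2.imwrite('pics/z.png',cv2.resize(p,None,fx=4,fy=4))
E
```

```text
time: 6.38
ee_pos: [0.4988, 0.2289, 0.0437]
ee_rot: [1.034, 1.311, -1.034]
ft_force: [-0.2, -0.6, -0.3]
grip_width: 0.996
((513.178466796875, 208.24049377441406), (90.17789459228516, 36.47533416748047), 12.07677173614502)
```

View pics/z.png

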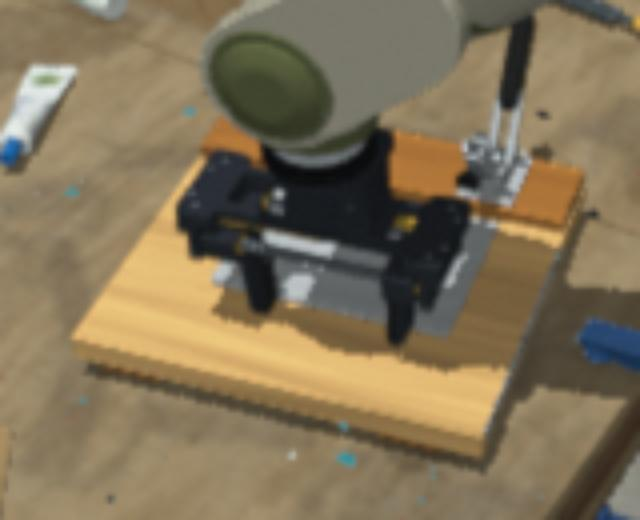

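View pics/w2.png

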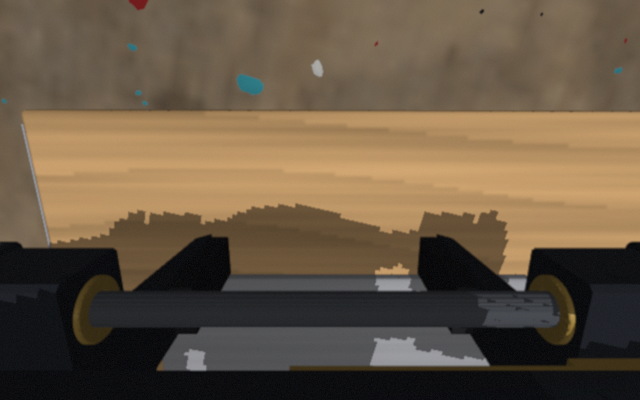

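```bash
python3 -m inch '[100,0.5,-1.9,0,0,100,0.5,-1.9,0,0,100,0.5,-1.9,0,0,100,0,0,0,0]' | sed -n 2,4p
python3 -m inch '[100,0.2,-1,0,0,100,0.3,-1,0,0,100,0,0,0,0]'| sed -n 2,4p
python3 -m inch '[100,0.2,-1,0,0,100,0.3,-1,0,0,100,0,0,0,0]'| sed -n 2,4p
```

```text
ee_pos: [0.5001, 0.2234, 0.0437]
ee_rot: [1.035, 1.311, -1.035]
ft_force: [0.2, 0.2, -0.2]
ee_pos: [0.5006, 0.2216, 0.0437]
ee_rot: [1.034, 1.311, -1.034]
ft_force: [-0.2, 0.5, 0.4]
ee_pos: [0.5011, 0.2202, 0.0438]
ee_rot: [1.036, 1.312, -1.034]
ft_force: [-0.0, 5.7, 0.5]
```

```bash
python3 -m inch '[100,0.2,-0.8,0,0,100,0,0,0,0,100,0,0,0,0]'| sed -n 2,4p
python3 -m inch '[100,-1,4,0,0,100,-2,8,0,0,100,-4,16,4,0,100,-2,8,30,0,100,0,0,36,0,100,0,0,40,0]'
```

```text
ee_pos: [0.5011, 0.22, 0.0438]
ee_rot: [1.036, 1.312, -1.033]
ft_force: [0.5, 9.8, -1.1]
time: 8.22
ee_pos: [0.4911, 0.2554, 0.1541]
ee_rot: [1.032, 1.313, -1.036]
ft_force: [-0.4, 0.8, 0.0]
grip_width: 1.002
```

```bash
python3 -m inch '[70,12,-5,0,-0.121,70,12,-5,0,-0.121,70,12,-5,0,-0.121,70,12,-5,0,-0.121,70,12,-6,0,-0.121,70,12,-6,0,-0.121,70,12,-6,0,-0.121,70,12,-6,0,-0.121,70,11,-6,0,-0.121,70,11,-6,0,-0.121,70,11,-6,0,-0.121,70,11,-6,0,-0.121,70,11,-6,0,-0.121,70,0,0,0,0,70,0,0,0,0]'
python3 - <<'E'
from h import *
s=manip.get_state();print(s['joints'].round(3),s['ee_pos'],R.from_rotvec(s['ee_rot']).as_matrix().round(3))
for n in ['scene','top']:
    shot(n,n[0]+'3')
    q=fitrect(n,'plate',.046); print(n,q and (q[0],q[2]))
shot('wrist','w3')
p=cv2.imread('pics/s3.png')[180:310,190:350]; cv2.imwrite('pics/z.png',cv2.resize(p,None,fx=4,fy=4))
p=cv2.imread('pics/t3.png')[130:255,205:340]; cv2.imwrite('pics/z2.png',cv2.resize(p,None,fx=4,fy=4))
E
```

```text
time: 9.47
ee_pos: [0.643, 0.181, 0.1532]
ee_rot: [2.095, 0.248, -2.097]
ft_force: [1.3, -0.1, 0.1]
grip_width: 0.697
[ 0.099  0.699  1.121 -0.     1.322  1.434] [0.64302209 0.18099041 0.15323447] [[-0.001  0.234 -0.972]
 [-0.    -0.972 -0.234]
 [-1.     0.     0.001]]
scene (0.73, ((520.7741088867188, 156.92230224609375), (179.37649536132812, 120.04490661621094), 13.891657829284668))
top (0.93, ((527.0784301757812, 130.00863647460938), (185.0810546875, 83.04435729980469), 3.744494915008545))
```

View pics/z.png

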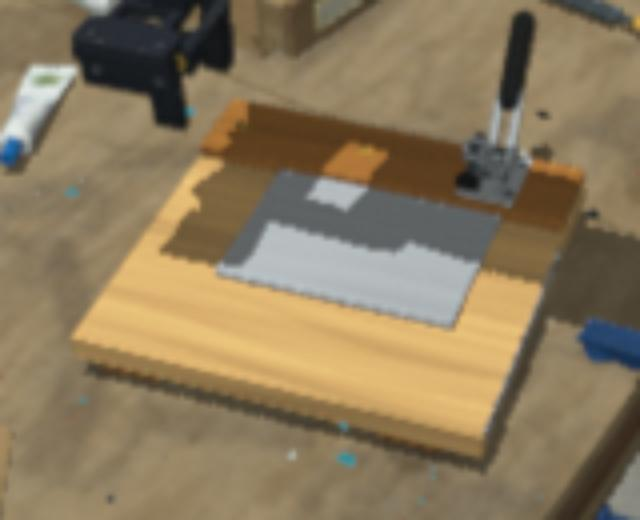

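View pics/z2.png

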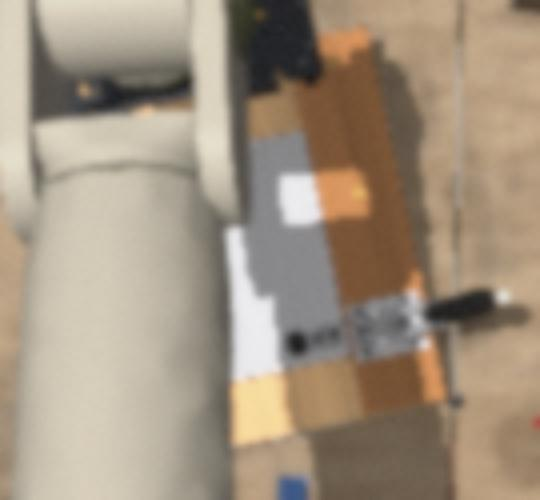

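View pics/w3.png

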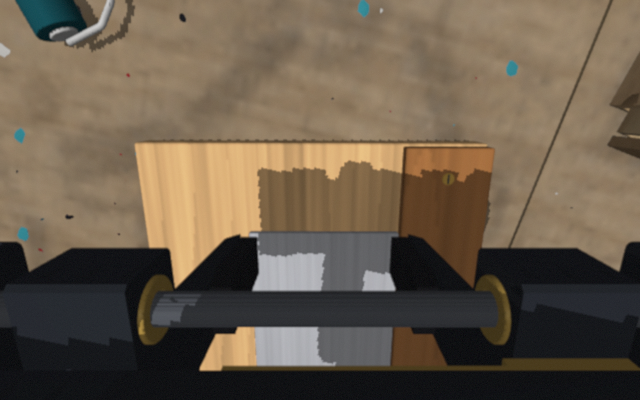

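The plate now lies along the fence. In the wrist view its far edge is at row 232 and the board's far edge is at row 142. Measuring from those.

```bash
cat >> h.py <<'E'
def wpose(s):
    M=np.array(vision.camera_model('wrist')['tool_from_camera']); T=np.eye(4); T[:3,:3]=R.from_rotvec(s['ee_rot']).as_matrix(); T[:3,3]=s['ee_pos']; return T@M
def wunproj(T,uv,z):
    K=vision.camera_model('wrist')['camera_matrix']; uv=np.atleast_2d(uv).astype(float)
    d=np.c_[(uv[:,0]-K[0,2])/K[0,0],-(uv[:,1]-K[1,2])/K[1,1],-np.ones(len(uv))]@T[:3,:3].T
    return T[:3,3]+d*((z-T[2,3])/d[:,2])[:,None]
th=np.radians(13.4);Rz=np.array([[np.cos(th),-np.sin(th)],[np.sin(th),np.cos(th)]])
def tob(P): return (np.atleast_2d(P)[:,:2]*1000-[530,176])@Rz
E
python3 - <<'E'
from h import *
s=manip.get_state();T=wpose(s)
im=cv2.imread('pics/w3.png');g=im.astype(int).sum(2)
for c in [180,220,300,340,380]:
    col=g[:,c]; dd=abs(np.diff(col)); print(c,[(i,int(dd[i])) for i in np.argsort(-dd)[:0]], [ (i,int(col[i+1]-col[i])) for i in range(130,260) if dd[i]>60])
b=wunproj(T,[(160,142.5),(250,142.5),(350,143.5)],.04); p=wunproj(T,[(265,233),(320,233),(385,233)],.046); f=wunproj(T,[(404,155),(396,250)],.052)
print(tob(b).round(1),tob(p).round(1),tob(f).round(1),T[:3,3])
E
```

```text
180 [] [(141, 86), (142, 114), (143, 71)]
220 [] [(141, 69), (142, 117), (143, 78), (241, -73), (242, -126), (243, -124), (244, -86)]
300 [] [(139, -63), (140, -61), (142, 86), (168, -82), (169, -81), (252, 121), (253, 70)]
340 [] [(142, 114), (143, 82)]
380 [] [(139, -70), (142, 122), (143, 96), (167, -62), (168, -63)]
[[150.6 103.2]
 [150.7  34.9]
 [150.1 -41.1]] [[ 79.8  25.6]
 [ 79.8 -18.3]
 [ 79.9 -70.1]] [[143.1 -79.8]
 [ 67.9 -78.3]] [0.7080084  0.19689862 0.2998924 ]
```

```bash
python3 -m inch '[70,0,0,-30,0,70,0,0,-30,0,70,0,0,-25,0,70,0,0,-14,0,70,0,0,-7,0,70,0,0,-3,0,70,0,0,0,0]'
python3 -m inch '[70,-3.9,-0.9,0,0,70,-3.9,-0.9,0,0,70,-3.9,-0.9,0,0,70,-2.9,-0.7,0,0,70,-2.9,-0.7,0,0,70,-2.9,-0.7,0,0,70,-2.9,-0.7,0,0,70,-2.9,-0.7,0,0,70,-2.9,-0.7,0,0,70,-2.9,-0.7,0,0,70,-2.9,-0.7,0,0,70,-2.9,-0.7,0,0,70,0,0,0,0]'
python3 - <<'E'
from h import *
s=manip.get_state();print(tob(s['ee_pos']))
shot('wrist','w4');shot('scene','s4')
p=cv2.imread('pics/s4.png')[180:310,190:350]; cv2.imwrite('pics/z.png',cv2.resize(p,None,fx=4,fy=4))
E
```

```text
time: 10.3
ee_pos: [0.6433, 0.1811, 0.0451]
ee_rot: [2.098, 0.246, -2.097]
ft_force: [0.5, 0.2, 0.6]
grip_width: 0.698
time: 11.38
ee_pos: [0.605, 0.1718, 0.0448]
ee_rot: [2.098, 0.245, -2.098]
ft_force: [1.1, 1.4, 0.5]
grip_width: 0.702
[[ 71.97246743 -21.43900758]]
```

View pics/z.png

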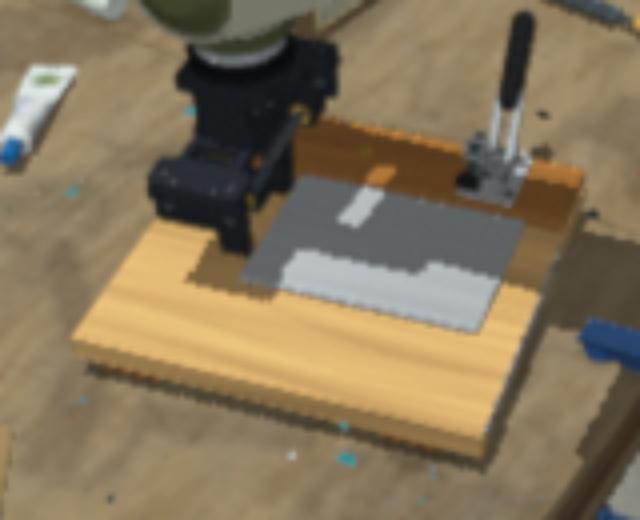

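View pics/w4.png

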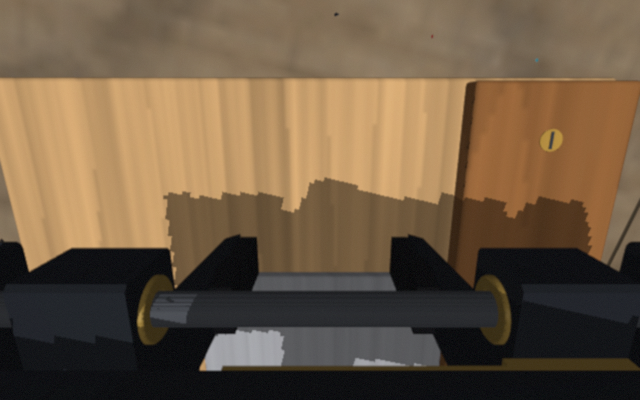

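```bash
python3 - <<'E'
from h import *
s=manip.get_state();T=wpose(s)
im=cv2.imread('pics/w4.png').astype(int).sum(2); print([(i,int(im[i,350])) for i in range(262,288)])
print(tob(wunproj(T,[(300,272),(380,272)],.04)),tob(wunproj(T,[(300,277),(380,277)],.046)),tob(wunproj(T,[(300,78.5)],.04)))
E
python3 -m inch '[70,0,0,-1.2,0,70,-2.9,-0.7,0,0,70,-2.9,-0.7,0,0,70,-2.9,-0.7,0,0,70,-2.9,-0.7,0,0,70,-2.9,-0.7,0,0,70,-2.9,-0.7,0,0,70,-2.9,-0.7,0,0,70,-2.9,-0.7,0,0,70,-2.9,-0.7,0,0,70,-2.9,-0.7,0,0,70,-2.9,-0.7,0,0,70,-1.9,-0.5,0,0,70,0,0,0,0]'
python3 - <<'E'
from h import *
s=manip.get_state();print(tob(s['ee_pos']))
shot('wrist','w5');shot('scene','s5');T=wpose(s)
im=cv2.imread('pics/w5.png').astype(int).sum(2); print([(i,int(im[i,350])) for i in range(262,288)])
p=cv2.imread('pics/s5.png')[180:310,190:350]; cv2.imwrite('pics/z.png',cv2.resize(p,None,fx=4,fy=4))
E
```

```text
[(262, 275), (263, 270), (264, 278), (265, 274), (266, 274), (267, 274), (268, 273), (269, 268), (270, 277), (271, 257), (272, 221), (273, 202), (274, 194), (275, 209), (276, 228), (277, 251), (278, 263), (279, 268), (280, 264), (281, 266), (282, 266), (283, 266), (284, 271), (285, 263), (286, 266), (287, 267)]
[[ 60.56881774 -10.1579675 ]
 [ 60.55208896 -49.23431269]] [[ 61.10909969 -10.56960422]
 [ 61.09269052 -48.24938503]] [[149.96078934 -11.82207148]]
time: 12.65
ee_pos: [0.5712, 0.1636, 0.0436]
ee_rot: [2.098, 0.245, -2.098]
ft_force: [-0.4, 0.2, -0.2]
grip_width: 0.702
[[ 37.23517627 -21.59807284]]
[(262, 271), (263, 274), (264, 267), (265, 268), (266, 275), (267, 271), (268, 270), (269, 273), (270, 271), (271, 272), (272, 268), (273, 237), (274, 202), (275, 193), (276, 197), (277, 208), (278, 233), (279, 249), (280, 254), (281, 259), (282, 263), (283, 256), (284, 264), (285, 257), (286, 260), (287, 260)]
```

View pics/z.png

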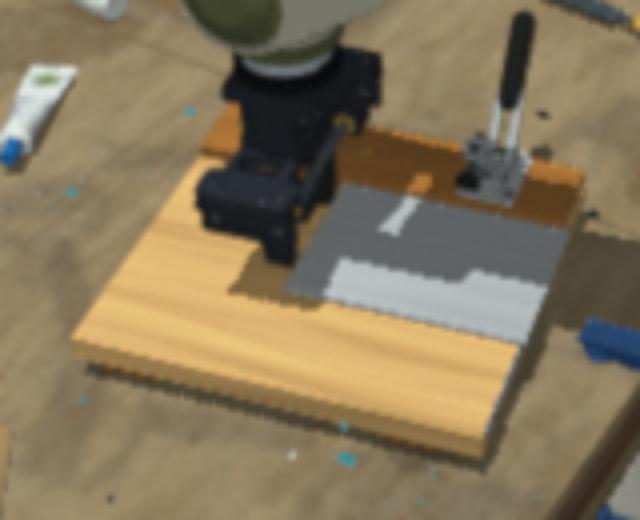

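```bash
python3 -m inch '[70,-1.9,-0.5,0,0,70,-1.9,-0.5,0,0,70,-1.9,-0.5,0,0,70,-1.9,-0.4,0,0,70,-1.9,-0.4,0,0,70,-1.1,-0.3,0,0,70,0,0,0,0]'
python3 - <<'E'
from h import *
s=manip.get_state();print(tob(s['ee_pos']))
shot('wrist','w6');shot('scene','s6');T=wpose(s)
im=cv2.imread('pics/w6.png').astype(int).sum(2)
for c in (290,320,350):print([(i,int(im[i,c])) for i in range(270,282)])
print(tob(wunproj(T,[(300,272.5),(380,272.5)],.04)),tob(wunproj(T,[(300,277),(380,277)],.046)))
q=fitrect('scene','plate',.046); print(q and q[2],[tob(p/1000).round(1).tolist() for p in cv2.boxPoints(q[2])])
p=cv2.imread('pics/s6.png')[200:280,240:350]; cv2.imwrite('pics/z.png',cv2.resize(p,None,fx=6,fy=6,interpolation=cv2.INTER_CUBIC))
E
```

```text
time: 13.33
ee_pos: [0.5608, 0.161, 0.0435]
ee_rot: [2.098, 0.245, -2.098]
ft_force: [0.7, -0.2, 0.2]
grip_width: 0.699
[[ 26.45116982 -21.69086317]]
[(270, 271), (271, 268), (272, 262), (273, 225), (274, 192), (275, 189), (276, 201), (277, 218), (278, 246), (279, 261), (280, 267), (281, 265)]
[(270, 254), (271, 250), (272, 252), (273, 243), (274, 211), (275, 201), (276, 197), (277, 220), (278, 244), (279, 258), (280, 264), (281, 268)]
[(270, 271), (271, 273), (272, 270), (273, 243), (274, 208), (275, 191), (276, 198), (277, 214), (278, 237), (279, 256), (280, 258), (281, 261)]
[[ 15.24935593 -10.43333627]
 [ 15.23166528 -49.2485177 ]] [[ 16.0722072  -10.85013938]
 [ 16.05489844 -48.25109255]]
((459.504638671875, 142.33827209472656), (182.8699951171875, 127.51582336425781), 13.778061866760254) [[[-168.2, 46.7]], [[-167.4, -80.8]], [[15.5, -79.6]], [[14.6, 48.0]]]
```

View pics/z.png

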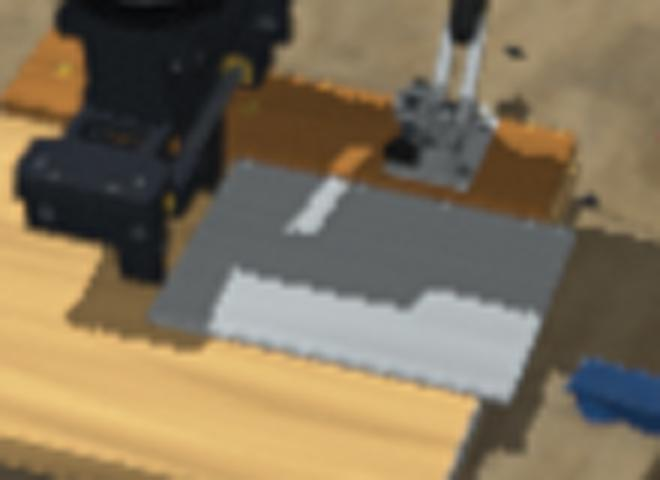

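The plate's far edge measures about 15 mm in board x, which means an overhang of about 15 mm, and the scene view shows no gap at the fence. Backing off and moving over the handle.

```bash
python3 -m inch '[70,4,1,0,0,70,8,2,0,0,70,12,3,5,0,70,0,0,35,0,70,0,0,40,0,70,0,0,40,0,70,0,0,40,0,70,0,0,16,0,0,0,0,0,0]'
python3 -m inch '[0,-8,-12.5,0,0.121,0,-8,-12.5,0,0.121,0,-8,-12.5,0,0.121,0,-8,-12.5,0,0.121,0,-8,-12.5,0,0.121,0,-8,-12.5,0,0.121,0,-8,-12.5,0,0.121,0,-8,-12.5,0,0.121,0,-8,-12.5,0,0.121,0,-8,-12.5,0,0.121,0,-8,-12.5,0,0.121,0,-8,-12.5,0,0.121,0,-8,-12.5,0,0.121,0,0,0,0,0,0,0,0,0,0]'
python3 - <<'E'
from h import *
s=manip.get_state();print(s['joints'].round(3),tob(s['ee_pos']),R.from_rotvec(s['ee_rot']).as_matrix().round(3))
shot('wrist','w7')
for n in ['scene','top']:
    shot(n,n[0]+'7')
    for k in ['handle_grip','handle_pivot','plate_front','plate_side','plate']: print(n,k,[(tob(r['at']).round(1).tolist(),round(r['at'][2]*1000),round(r['conf'],2)) for r in vision.place_of(n,k)[:1]])
q=fitrect('scene','plate',.046); 
if q: print(q[2],[tob(p/1000).round(1).tolist() for p in cv2.boxPoints(q[2])])
p=cv2.imread('pics/s7.png')[180:280,220:350]; cv2.imwrite('pics/z.png',cv2.resize(p,None,fx=6,fy=6,interpolation=cv2.INTER_CUBIC))
p=cv2.imread('pics/t7.png')[130:255,205:340]; cv2.imwrite('pics/z2.png',cv2.resize(p,None,fx=4,fy=4))
E
```

```text
time: 14.23
ee_pos: [0.5866, 0.1673, 0.2243]
ee_rot: [2.106, 0.245, -2.089]
ft_force: [1.3, 0.6, 0.7]
grip_width: 0.647
time: 15.48
ee_pos: [0.4809, 0.0045, 0.2188]
ee_rot: [1.038, 1.311, -1.038]
ft_force: [-0.5, 1.0, 0.5]
grip_width: 0.009
[-0.235  0.234  1.656  0.     1.253 -0.465] [[ -87.50523476 -155.45392802]] [[-0.001  0.974  0.228]
 [ 0.     0.228 -0.974]
 [-1.    -0.001 -0.001]]
scene handle_grip [([[-86.0, -173.0]], 131, 0.65)]
scene handle_pivot [([[-80.8, -126.9]], 70, 0.9)]
scene plate_front [([[-163.2, -20.8]], 41, 0.62)]
scene plate_side [([[-70.8, -78.8]], 39, 0.74)]
scene plate [([[-75.0, -20.1]], 35, 0.9)]
top handle_grip []
top handle_pivot [([[-86.2, -126.4]], 66, 0.76)]
top plate_front [([[-161.2, -19.8]], 37, 0.86)]
top plate_side [([[-70.9, -82.8]], 40, 0.55)]
top plate [([[-75.1, -24.0]], 40, 0.85)]
((459.4007568359375, 141.4260711669922), (182.3411407470703, 126.37324523925781), 13.923787117004395) [[[-168.4, 45.1]], [[-167.3, -81.3]], [[15.1, -79.6]], [[13.9, 46.7]]]
```

View pics/z.png

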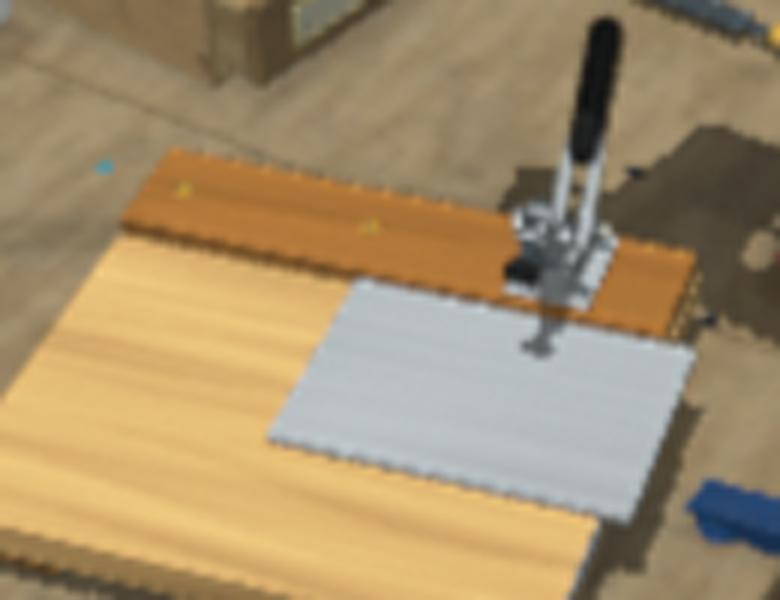

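View pics/z2.png

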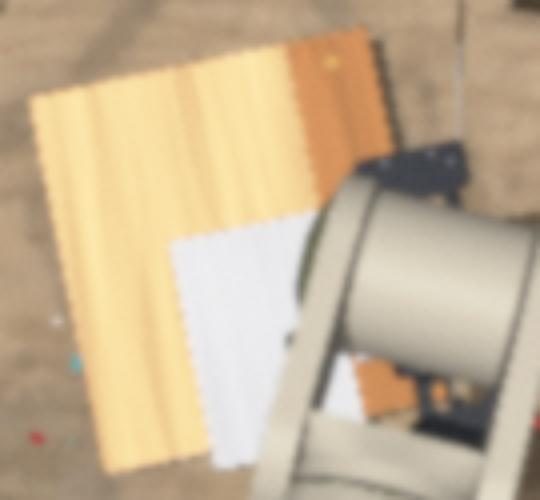

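View pics/w7.png

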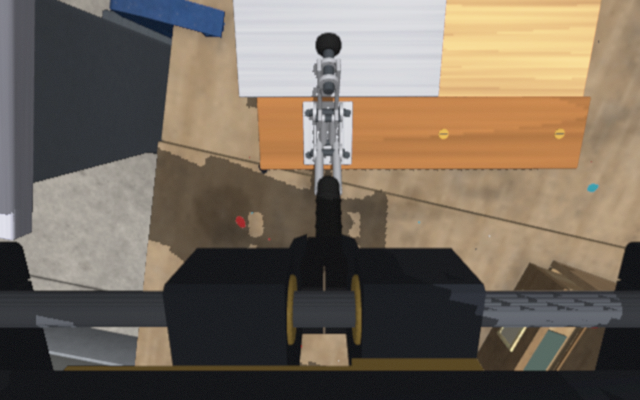

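```bash
python3 - <<'E'
from h import *
s=manip.get_state();T=wpose(s)
im=cv2.imread('pics/w7.png').astype(int).sum(2)
for r,a,b in [(90,230,250),(60,230,248),(90,430,450),(60,432,456),(103,250,268),(140,250,268)]:
    d=np.diff(im[r,a:b]); print(r,[(a+i,int(v)) for i,v in enumerate(d) if abs(v)>40])
pf=wunproj(T,[(239.5,90),(237,60)],.046);pb=wunproj(T,[(438.5,90),(442,60)],.046); f=wunproj(T,[(258,103),(259.5,140)],.052)
print(tob(pf).round(1).tolist(),tob(pb).round(1).tolist(),tob(f).round(1).tolist())
print(tob(wunproj(T,[(300,97),(400,97)],.052)),T[:3,3])
E
```

```text
90 [(238, 134), (239, 70)]
60 [(236, 119), (237, 74)]
90 [(438, -52)]
60 [(440, -53)]
103 [(256, 83), (257, 51)]
140 [(257, -45)]
[[-163.3, -75.2], [-163.9, -50.0]] [[15.3, -74.8], [16.1, -49.7]] [[-146.1, -86.4], [-146.3, -119.0]]
[[-108.67708206  -81.22716568]
 [ -20.17785381  -81.0666692 ]] [0.46515826 0.06987424 0.36553603]
```

The wrist view shows the handle centred under the fingers at column 327 and the plate tight against the fence, with its front overhang about 15–17 mm. Now pressing the handle.

```bash
python3 -m inch '[0,1,0,-25,0,0,1,0,-25,0,0,0,0,-15,0,0,0,0,-8,0,0,0,0,-3,0,0,0,0,0,0]'
python3 -m inch '[0,0,0,-2,0,0,0,0,-2,0,0,0.5,-2,-2,0,0,0.7,-3,-2,0,0,0.7,-3,-2.5,0,0,0.7,-3,-2.5,0,0,0,0,0,0]'
python3 -c "
from h import *
print(tob(manip.get_state()['ee_pos']))
p,d=shot('scene','s8');cv2.imwrite('pics/z.png',cv2.resize(cv2.imread('pics/s8.png')[150:280,220:380],None,fx=4,fy=4))"
```

```text
time: 16.68
ee_pos: [0.4831, 0.0046, 0.1436]
ee_rot: [1.034, 1.311, -1.034]
ft_force: [0.4, -0.2, 0.6]
grip_width: 0.003
time: 17.27
ee_pos: [0.4861, -0.0071, 0.1307]
ee_rot: [1.035, 1.31, -1.034]
ft_force: [0.0, 1.2, 2.7]
grip_width: 0.006
[[ -85.15495739 -167.91116739]]
```

View pics/z.png

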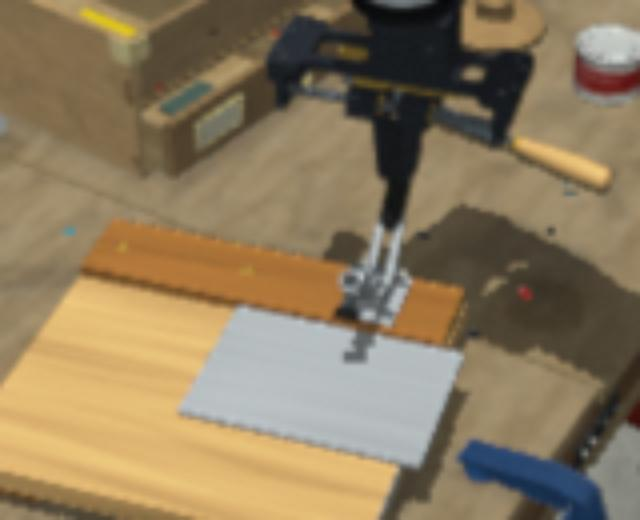

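```bash
python3 -m inch '[0,0.6,-2.6,-2.8,0,0,0.6,-2.6,-2.8,0,0,0.6,-2.6,-2.8,0,0,0.6,-2.6,-2.8,0,0,0.6,-2.6,-2.8,0,0,0.4,-1.7,-3.1,0,0,0.4,-1.7,-3.1,0,0,0.4,-1.7,-3.1,0]'
python3 -m inch '[0,0.4,-1.7,-3.1,0,0,0.4,-1.7,-3.1,0,0,0.4,-1.7,-3.1,0,0,0.2,-0.8,-3,0,0,0.2,-0.8,-3,0,0,0.2,-0.8,-2,0,0,0,0,0,0]'
python3 -c "
from h import *
print(tob(manip.get_state()['ee_pos']))
p,d=shot('scene','s9');cv2.imwrite('pics/z.png',cv2.resize(cv2.imread('pics/s9.png')[150:280,220:380],None,fx=4,fy=4))"
```

```text
time: 17.98
ee_pos: [0.4905, -0.0252, 0.1077]
ee_rot: [1.034, 1.309, -1.034]
ft_force: [-0.2, -1.6, 6.3]
grip_width: 0.004
time: 18.57
ee_pos: [0.4921, -0.0327, 0.09]
ee_rot: [1.034, 1.31, -1.034]
ft_force: [0.6, -1.2, 3.8]
grip_width: 0.008
[[ -85.22238965 -194.23130257]]
```

View pics/z.png

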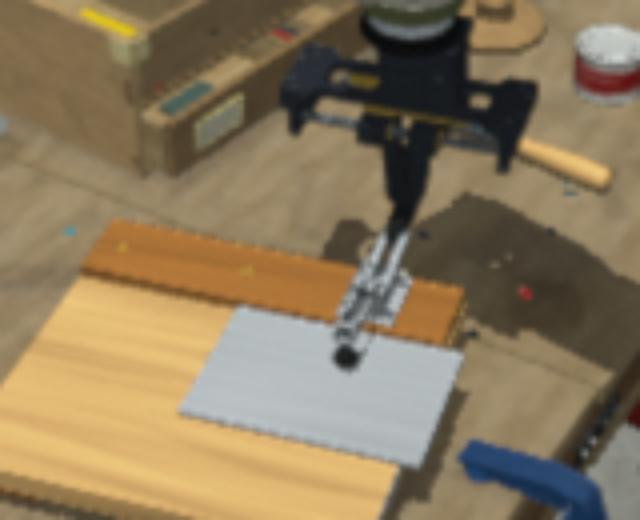

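The foot is coming down and the plate has not moved. Pushing to the stop in small steps.

```bash
python3 -m inch '[0,0.2,-0.6,-2,0,0,0.1,-0.3,-2,0,0,0,0,-1.5,0,0,0,0,0,0]'|sed -n 2,4p
python3 -m inch '[0,0,0,-1.5,0,0,0,0,-1,0,0,0,0,0,0]'|sed -n 2,4p
```

```text
ee_pos: [0.4923, -0.0334, 0.0846]
ee_rot: [1.034, 1.31, -1.034]
ft_force: [0.0, -1.9, 3.4]
ee_pos: [0.4925, -0.0336, 0.083]
ee_rot: [1.034, 1.309, -1.034]
ft_force: [-1.6, -4.2, 13.8]
```

```bash
python3 -m inch '[0,0,0,-1,0,0,0,0,0,0,0,0,0,0,0]'|sed -n 2,4p
python3 -m inch '[0,0,0,-1,0,0,0,0,0,0,0,0,0,0,0]'|sed -n 2,4p
```

```text
ee_pos: [0.4926, -0.0337, 0.0825]
ee_rot: [1.033, 1.308, -1.034]
ft_force: [-4.8, -3.4, 18.4]
ee_pos: [0.4928, -0.0337, 0.0822]
ee_rot: [1.033, 1.308, -1.033]
ft_force: [-7.1, -3.8, 26.6]
```

```bash
python3 -m inch '[0,0,0,0,0,0,0,0,0,0,0,0,0,3,0,0,0,0,8,0,0,0,0,30,0,0,0,0,40,0,0,0,-10,40,0,0,0,-20,10,0,0,0,-30,0,0,0,0,-30,0,0,0,0,-30,0,0,0,0,0,0,0]'
python3 - <<'E'
from h import *
s=manip.get_state();print(tob(s['ee_pos']))
shot('wrist','w10')
for n in ['scene','top']:
    shot(n,n[0]+'10')
    for k in ['handle_grip','plate_front','plate_side','plate','file','ink_tin','tape','baren']: print(n,k,[(tob(r['at']).round(1).tolist(),np.round(r['at'],3).tolist(),round(r['conf'],2)) for r in vision.place_of(n,k)[:1]])
cv2.imwrite('pics/z.png',cv2.resize(cv2.imread('pics/s10.png')[150:280,220:380],None,fx=4,fy=4))
p=cv2.imread('pics/t10.png')[130:255,205:340]; cv2.imwrite('pics/z2.png',cv2.resize(p,None,fx=4,fy=4))
E
```

```text
time: 20.7
ee_pos: [0.4915, -0.1565, 0.2105]
ee_rot: [1.036, 1.311, -1.038]
ft_force: [0.3, -1.0, -0.5]
grip_width: 0.006
[[-114.54779273 -314.54742756]]
scene handle_grip [([[-86.9, -199.9]], [0.492, -0.039, 0.076], 0.7)]
scene plate_front [([[-163.0, -20.6]], [0.376, 0.118, 0.038], 0.88)]
scene plate_side [([[-70.3, -80.8]], [0.48, 0.081, 0.038], 0.75)]
scene plate [([[-75.9, -18.7]], [0.46, 0.14, 0.037], 0.58)]
scene file [([[-69.9, -427.6]], [0.561, -0.256, -0.001], 0.61)]
scene ink_tin [([[-188.4, -542.5]], [0.472, -0.395, -0.003], 0.52)]
scene tape [([[-54.3, 300.4]], [0.408, 0.456, -0.004], 0.9)]
scene baren [([[-56.2, -616.0]], [0.618, -0.436, 0.0], 0.61)]
top handle_grip []
top plate_front [([[-160.9, -20.1]], [0.378, 0.119, 0.041], 0.63)]
top plate_side [([[-70.0, -81.9]], [0.481, 0.08, 0.04], 0.75)]
top plate [([[-76.1, -22.9]], [0.461, 0.136, 0.04], 0.81)]
top file []
top ink_tin [([[-190.9, -540.8]], [0.47, -0.394, -0.001], 0.64)]
top tape [([[-51.2, 299.9]], [0.411, 0.456, -0.004], 0.79)]
top baren [([[-58.9, -617.4]], [0.616, -0.438, -0.001], 0.8)]
```

View pics/z.png

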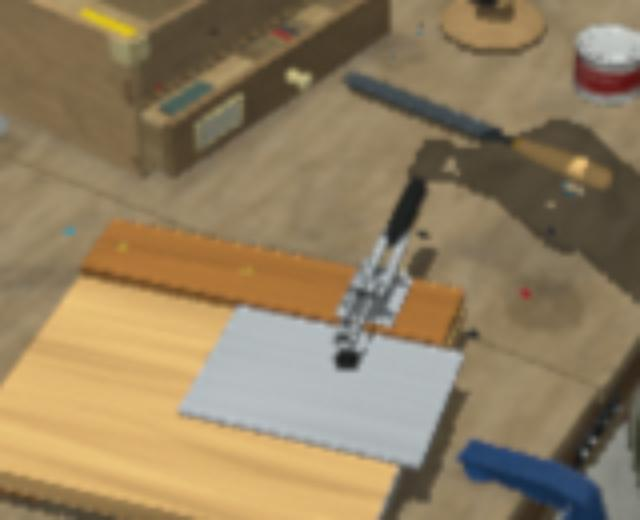

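View pics/z2.png

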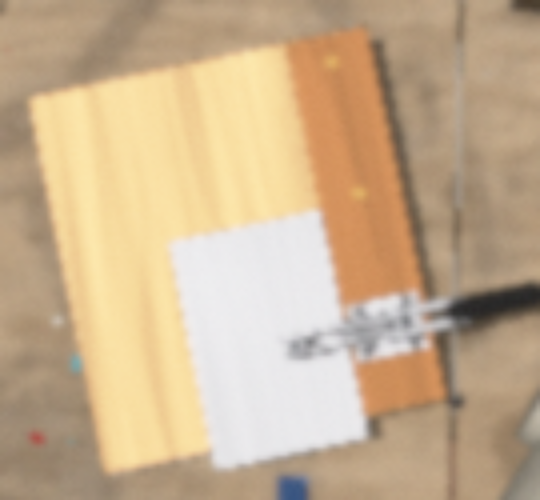

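View pics/w10.png

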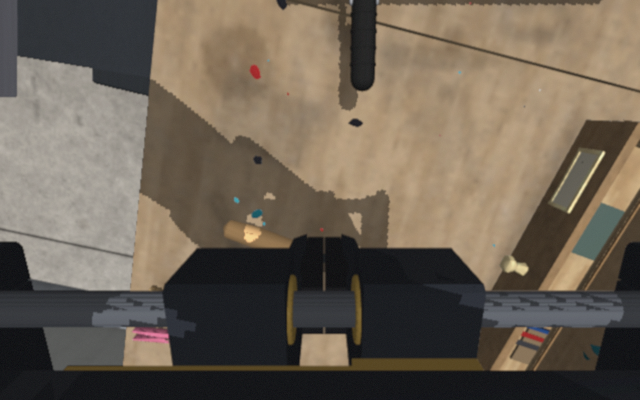

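```bash
python3 - <<'E'
from h import *
n='scene'; im=cv2.imread('pics/s10.png'); d=np.load('pics/s10_d.npy')
K,t,Rm=cam(n)
v,u=np.mgrid[0:400,0:640]
c=np.stack([(u-K[0,2])/K[0,0]*d,-(v-K[1,2])/K[1,1]*d,-d],-1); P=c@Rm.T+t
B=np.concatenate([((P[...,:2]*1000-[530,176])@Rz),P[...,2:]*1000],-1)
m=(im.max(2)<60)&(abs(B[...,0]+85)<14)&(B[...,1]<-165)&(B[...,1]>-240)&(B[...,2]>55)&(B[...,2]<110)
Q=B[m]; print(len(Q))
for a in range(-240,-165,10):
    q=Q[(Q[:,1]>=a)&(Q[:,1]<a+10)]
    if len(q): print(a,len(q),np.percentile(q[:,2],[50,90,100]).round(1),q[:,0].mean().round(1))
k=np.polyfit(Q[:,1],Q[:,2],1); print(np.degrees(np.arctan(-k[0])))
E
```

```text
61
-230 5 [84.6 85.5 85.6] -88.6
-220 9 [84.  86.3 88.4] -86.6
-210 11 [81.8 84.9 85.7] -88.5
-200 8 [81.9 83.6 83.6] -87.3
-190 13 [80.5 81.9 82.9] -87.3
-180 12 [78.8 80.6 80.8] -87.4
-170 3 [79.1 81.4 81.9] -88.1
6.015067405813536
```

The slope measured from depth is about 6° (4–5.7° expected, limit 6.9°). I'll do a touch check and press again to make sure.

```bash
python3 -m inch '[0,0.5,30,0,0,0,0.5,30,0,0,0,0.5,30,0,0,0,0.6,28,0,0,0,0,0,-30,0,0,0,0,-30,0,0,0,0,-30,0,0,0,0,-20,0,0,0,0,-10,0,0,0,0,0,0]'
python3 -m inch '[0,0,0,-2,0,0,0,0,-1,0,0,0,0,0,0]'|sed -n 2,4p
python3 -m inch '[0,0,0,-1,0,0,0,0,0,0]'|sed -n 2,4p
python3 -m inch '[0,0,0,-1,0,0,0,0,0,0]'|sed -n 2,4p
python3 -m inch '[0,0,0,-1,0,0,0,0,0,0]'|sed -n 2,4p
python3 -c "
from h import *
print(tob(manip.get_state()['ee_pos']))"
```

```text
time: 22.48
ee_pos: [0.4932, -0.0347, 0.0894]
ee_rot: [1.034, 1.314, -1.036]
ft_force: [-0.2, -0.1, 0.8]
grip_width: 0.008
ee_pos: [0.4946, -0.0351, 0.0889]
ee_rot: [1.035, 1.309, -1.034]
ft_force: [0.5, 0.5, -0.1]
ee_pos: [0.4943, -0.035, 0.0874]
ee_rot: [1.035, 1.31, -1.034]
ft_force: [0.2, 0.2, 0.6]
ee_pos: [0.4941, -0.0349, 0.086]
ee_rot: [1.034, 1.311, -1.034]
ft_force: [-0.5, 0.0, -0.0]
ee_pos: [0.494, -0.0349, 0.0848]
ee_rot: [1.034, 1.311, -1.034]
ft_force: [-0.4, 1.1, -0.4]
[[ -83.91289002 -196.8178591 ]]
```

```bash
python3 -m inch '[0,0,0,-1,0,0,0,0,0,0]'|sed -n 2,4p
python3 -m inch '[0,0,0,-1,0,0,0,0,0,0]'|sed -n 2,4p
python3 -m inch '[0,0,0,-1,0,0,0,0,0,0]'|sed -n 2,4p
python3 -m inch '[0,0,0,-1,0,0,0,0,0,0]'|sed -n 2,4p
```

```text
ee_pos: [0.4941, -0.035, 0.0841]
ee_rot: [1.034, 1.311, -1.034]
ft_force: [-0.8, -0.4, 3.7]
ee_pos: [0.4942, -0.035, 0.0836]
ee_rot: [1.034, 1.311, -1.034]
ft_force: [-2.1, -0.3, 8.7]
ee_pos: [0.4943, -0.0351, 0.083]
ee_rot: [1.034, 1.31, -1.034]
ft_force: [-4.8, 0.5, 12.3]
ee_pos: [0.4944, -0.0351, 0.0825]
ee_rot: [1.034, 1.31, -1.034]
ft_force: [-6.4, 0.5, 19.0]
```

Contact came at z ≈ 84.3 mm, so the handle rests at about 0.85 rad: on its stop, less the stated spring-back. Letting go and moving clear.

```bash
python3 -m inch '[0,0,0,-1,0,0,0,0,0,0,0,0,0,0,0]'|sed -n 2,4p
python3 -m inch '[0,0,0,4,0,0,0,0,4,0,0,0,0,10,0,0,0,0,35,0,0,0,0,40,0,0,0,-10,40,0,0,0,-30,0,0,0,0,-30,0,0,0,0,-30,0,0,0,0,0,0,0,0,0,0,0,0]'
python3 - <<'E'
from h import *
for n in ['scene','top']:
    shot(n,n[0]+'11')
    for k in ['handle_grip','plate_front','plate_side','file','tape']: print(n,k,[(tob(r['at']).round(1).tolist(),np.round(r['at'],3).tolist(),round(r['conf'],2)) for r in vision.place_of(n,k)[:1]])
cv2.imwrite('pics/z.png',cv2.resize(cv2.imread('pics/s11.png')[150:280,220:380],None,fx=4,fy=4))
E
```

```text
ee_pos: [0.4945, -0.0351, 0.0823]
ee_rot: [1.034, 1.309, -1.033]
ft_force: [-9.7, 1.4, 28.1]
time: 25.07
ee_pos: [0.4938, -0.1356, 0.213]
ee_rot: [1.036, 1.311, -1.036]
ft_force: [0.5, 0.3, 0.2]
grip_width: 0.005
scene handle_grip [([[-88.2, -199.2]], [0.49, -0.038, 0.078], 0.51)]
scene plate_front [([[-165.4, -20.9]], [0.374, 0.117, 0.043], 0.69)]
scene plate_side [([[-71.3, -75.2]], [0.478, 0.086, 0.039], 0.72)]
scene file [([[-72.4, -424.3]], [0.558, -0.254, -0.003], 0.68)]
scene tape [([[-54.7, 298.8]], [0.408, 0.454, -0.002], 0.89)]
top handle_grip [([[-83.6, -201.8]], [0.495, -0.04, 0.075], 0.62)]
top plate_front [([[-160.8, -18.6]], [0.378, 0.121, 0.038], 0.97)]
top plate_side [([[-70.2, -82.8]], [0.481, 0.079, 0.041], 0.94)]
top file [([[-66.9, -423.1]], [0.563, -0.251, -0.006], 0.52)]
top tape [([[-53.8, 299.4]], [0.408, 0.455, -0.001], 0.85)]
```

View pics/z.png

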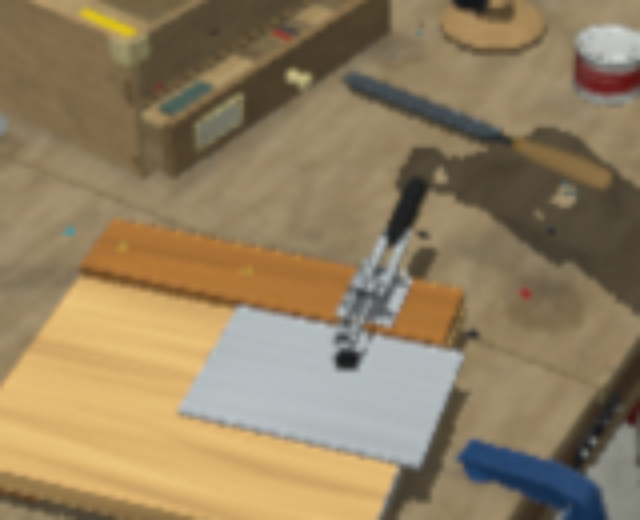

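The final picture shows the foot on the plate at about (347,358), the handle down, the plate along the fence and overhanging, and the robot clear. Handing in.

```bash
python3 -c "
from bench import manip
print(manip.sign_off())"
```

```text
the job is handed in; nothing more can be done
None
```

The plate is set up and clamped, and I handed the job in at about 25 s of robot time. `sign_off` reports no verdict, so the result below rests on my own checks.

**What I did:** I slid the plate against the fence with both fingertips until it pushed back at about 10 N. Then I pushed it about 60 mm from its far edge, out over the working edge. Last, I pressed the clamp handle onto its stop twice, with up to about 28 N, and moved clear.

**Last checks:**
- **Overhang:** the readings disagree by several millimetres but all fall inside 10–20 mm.
  - Wrist camera, far-edge view: about 15 mm.
  - Wrist camera, front-edge view: about 17 mm.
  - Networks, after clamping: 15.4 mm (scene) and 10.8 mm (top). The top network's reading is close to the 10 mm limit, and those positions are only good to about 4 mm.
- **Fence:** the close-up pictures show no gap. The scene camera's last network reading put the plate's side about 5 mm off the fence, right at the limit; the top camera put it at the fence.
- **Handle:** the touch test put its resting angle at about 0.85 rad. A rougher slope from the depth picture, taken after the first press, gave 6°, about 0.84 rad. Both are above the 0.82 rad limit.
- **Foot force:** I had no way to measure it. The picture shows the foot on the plate.
- **Bystanders:** the file, ink tin, tape and baren read within a few millimetres of their starting places. The tin and baren were last checked after the first press.

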